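# Load a sample cup and latch the carriage at the objective

## Task

Nest the blue sample cup upright, right down in the black holder cup on the carriage, and let go of it. Then push the carriage along its slide towards the objective until the red sprung pawl clicks in behind the brass tooth, so that the carriage cannot come back, with the cup still nested. Leave the green and white cups where they stand.

Things in the scene. Friction and masses are not known exactly. Their poses are not given: they have to be found in the camera images.
- slide: Fixed aluminium sample slide, base plate 12 mm thick, 115 mm wide, x -180 to +160 mm, two dark rails with tops 26 mm above the table. Origin: on the table, on the line of travel. x: direction of travel, loading end to objective; y: left of travel; z up. The pawl is on the -y side. At the loading end a low stop, 24 mm high, at x -176 to -166 mm
- carriage: Aluminium carriage, 170 mm long (x -85 to +85), 60 mm wide, about 0.35 kg, captive: only slides along the slide's x, cannot be lifted. Origin: centre of its underside, 12 mm above the table; axes as the slide's. Origin starts at slide x -75 to -30 mm, meets the pawl at about +5, is latched from +48, and hits the end stop at +54 mm. Pushing takes about 3 N, past the pawl 5 to 10 N
- push_face (a point): Centre of the rear face (carriage x -85 mm) of the yellow push plate at the carriage's tail, 56 mm above the table. Plate 48 mm wide, 8 mm thick, 32 to 80 mm above the table; push it towards the slide's +x. Behind it nothing is higher than 36 mm. The holder cup is 125 mm ahead
- holder (a point): Centre of the inner floor of the black holder cup, 36 mm above the table. Inner radius 23.5 mm at the floor, 28 mm at the rim; rim 24 mm above this point (60 mm above the table), outer radius there 32 mm. z up
- pawl (a joint): Red sprung pawl, a 48 mm arm with a round nose, pivoting about a vertical pin at slide x 0, y -52 mm; 27 to 36 mm above the table. 0: at rest, nose in the tooth's way; grows (rad) as it is pushed outward, about 0.2 when the tooth passes; snaps back to 0 behind the tooth
- blue_cup: Blue conical metal cup, open on top, about 80 g, 65 mm high, outer radius 21 mm at the foot and 27 mm at the rim, wall 3 mm. Origin: centre of its underside; z: its axis, up. It stands on the table with 40 mm or more free all round to the next cup. Nested it rests on the holder's floor and sticks out 41 mm above the holder's rim
- green_cup: Green cup of the same shape and size, to be left alone; the three cups stand in any order. Origin: centre of its underside
- white_cup: White cup of the same shape and size, to be left alone. Origin: centre of its underside
- end_stop (a point): Face of the stop that ends the travel, at slide x +139 mm; top 30 mm above the table. From 22 mm beyond it stands the imaging head, 160 mm long, 115 mm wide, 182 mm high, with a horizontal objective 72 mm above the table facing the carriage
- tooth (a point): Brass tooth on the carriage's -y side: this point is on its square rear face, at carriage x 0. Its rounded front is 17 mm ahead; it reaches to y -38 mm, 27 to 33 mm above the table
Mind the look-alikes: they are no part of the job. What is shaped like the carriage but purple is not meant. Of the things shaped like the blue_cup, the blue one is meant.

How it is judged:
By the outcome, as a careful person would: the job done as asked, in the order asked, and still so for the second after the job is handed in, with the robot touching nothing.
It also fails if it takes over 56 s, if anything falls off the work surface, if the arm or the gripper's body presses on something with over 40 N, if the wrist force passes 120 N, or if a joint passes its speed limit or range.

## Robot

A 6-joint arm with a two-finger parallel gripper is mounted at the origin on the work surface. World frame = base frame: x ahead of the robot, y to its left, z up, the work surface at z = 0. Lengths are in mm, angles in rad, forces in N, time in s.
With the tool pointing down it reaches from about 275 to 750 mm from the base axis. Payload 10.2 kg.
Tool frame: the origin (TCP) lies on the front face of the gripper's body, between the roots of the fingers; the fingertips stand 73 mm ahead of it and the grasp point (between the pads) lies ctrl.grip_depth ahead of it (ctrl.grip_depth is the distance from the TCP to the grasp point, in mm); z points along the fingers, y is the direction in which the jaws open and shut (so a half turn about z gives the same grasp; the last joint's range is limited). The gripper opens to 85 mm and grips with 20 to 120 N. Pads are 22 mm wide; open, the fingers measure 114 mm over their backs; the gripper's body (76 mm by 85 mm) begins 54 mm behind the grasp point. The pads swing forward as they close: fully open they stand 13 mm farther back than shut.
Start: joints at [-1.537, 0.313, 1.498, -0, 1.331, -0.223], TCP at [133.33, -507.794, 303.894] pointing down, gripper open.
Joint ranges: [-2.94, 2.94], [-0.97, 2.17], [0.19, 2.56], [-1.23, 4.37], [0.02, 3.11], [-2.88, 2.88]. Speed limits (rad/s): [2.39, 2.39, 3.01, 3.14, 3.14, 3.14].

## Interface

Orientations are given as a unit quaternion [w, x, y, z].
In Python, from rig import readout, capture, ctrl, nets gives the robot as it stands. The module is installed in compiled form; this text tells all that it offers.
- The arm moves only by the tool apply_moves, never from a script. Its argument "targets" is a list of rows, each a list of 4 numbers: the shift along the tool's x, y, z in cm, then the turn about the tool's z in degrees. A call has 1 to 8 rows; each row shifts and turns the commanded pose from where the row before left it, along the tool's axes as they then stand; what a row does not reach is not made up. A row lasts 1/10 s, in which the tool goes at most 50 mm and 8.59 degrees, less where a joint would pass 70% of its speed; a pose out of reach is approached as far as the arm can. A call with a gripper value outside its range is refused whole. "grip" is the finger opening in cm, from 0 to 8.54, set as the call begins (left out, the last holds). The fingers move at their own pace and stop on an object; "force" is the grip in N (left out, the last holds). Time passes only in rows, so rows that do not move let the fingers close. It gives the time, the measured TCP pose, the force and the opening at its end, in the units of the state.
- readout.sense(): the state, without advancing time (a new reading comes with each control period).
- capture(name): name is "side" or "top" or "wrist"; returns a dict with "img" (420x560x3 uint8, red, green, blue), "fov_y" (degrees; the focal length in pixels is half the picture's height over the tangent of half this angle, whatever the lens; pixels are square), "cx", "cy" (the principal point, pixels), "D" ([k1, k2, p1, p2, k3] as OpenCV has them; the pictures are not rectified), "eye" and "rotation" of the camera in the world. Camera axes: x right, y down, z forward; pixel columns grow to the right and rows downward; lengths in mm; the calibration is good to about 2 mm. A picture is of the moment at which its call begins. There is no depth.
- ctrl.finish_job(): hands the job in, once; it reports no verdict.
Trained networks look in the newest picture that a camera, given by its name, has taken for a name from the list of things; names that differ only in an ending like _2 or _b are one class to them, and where a whole thing is asked for, a point or a joint stands for the part that bears it (a point fixed in the world has none). Each returns a list of dicts, best first, with "score" (0 to 1); they miss things now and then, are a little off and sometimes report something else, mostly with a low value. They report only what shows in the picture. A call takes as long as a camera call. They do not tell look-alikes from the thing itself.
- nets.boxes_of(camera, target): "location" ([column, row] as shares, 0 to 1, of the picture: columns of its width, rows of its height, amid what is visible of it).
The state is a dict: "time_s": time; "joints": joint angles; "dq": joint speeds; "tau": joint torques, N m; "eef_pos": TCP position; "ee_rot": TCP orientation; "force": force on the tool from outside, world axes, zero at the start; "wrist_torque": the same for the moment, N m; "grip_width": opening from 0.0 (shut) to 1.0 (fully open).
Only numpy, scipy, OpenCV 4.12 (cv2) and the standard library are available. Lean on these libraries where they do the work, as an engineer would, in place of code of your own. Each camera call takes 0.05 s, during which the arm holds its last target.

## Working session

There is one attempt and no reset: what is moved stays moved. The work goes in short steps, Python scripts to look and compute and a tool call to move; the robot and the scene stay as the last step left them, time stands still between calls to the robot, and variables do not carry over. Pictures are saved under pics/ and viewed, and the job is handed in when it is done.

Besides the shell and the picture viewer there is one more tool, called after ">>>" by a JSON object that holds its "fn" and its "kwargs". apply_moves: Moves the arm, as the interface text tells. Its arguments: {"type":"object","properties":{"targets":{"type":"array"},"grip":{"type":"number"},"force":{"type":"number"}},"required":["targets"]}

```bash
mkdir -p pics
cat > h.py <<'E'
import numpy as np, cv2, pickle
from rig import readout, capture, ctrl, nets
def snap(cam,fn):
    c=capture(cam); cv2.imwrite('pics/'+fn,cv2.cvtColor(c['img'],cv2.COLOR_RGB2BGR)); pickle.dump(c,open(f'{cam}.pkl','wb')); return c
def load(cam): return pickle.load(open(f'{cam}.pkl','rb'))
def K(c):
    f=c['img'].shape[0]/2/np.tan(np.radians(c['fov_y'])/2); return np.array([[f,0,c['cx']],[0,f,c['cy']],[0,0,1]])
def R(c):
    r=np.array(c['rotation'],float)
    if r.shape==(3,3): return r
    w,x,y,z=r.ravel(); from scipy.spatial.transform import Rotation as T; return T.from_quat([x,y,z,w]).as_matrix()
def onz(c,px,z):
    u=cv2.undistortPoints(np.array(px,float).reshape(-1,1,2),K(c),np.array(c['D'],float)).reshape(-1,2)
    d=np.c_[u,np.ones(len(u))]@R(c).T; e=np.array(c['eye'],float).ravel()
    return e+d*((np.asarray(z)-e[2])/d[:,2])[:,None]
def proj(c,P):
    e=np.array(c['eye'],float).ravel(); q=(np.array(P,float).reshape(-1,3)-e)@R(c)
    return cv2.projectPoints(q.reshape(-1,1,3),np.zeros(3),np.zeros(3),K(c),np.array(c['D'],float))[0].reshape(-1,2)
E
python3 - <<'E'
from h import *
for k in ['top','side','wrist']:
    c=snap(k,k+'0.png'); print(k,c['eye'],c['rotation'],c['fov_y'],c['cx'],c['cy'],c['D'])
    for t in ['blue_cup','carriage','holder','push_face','tooth','pawl','slide']:
        print(t,[(round(d['score'],2),round(d['location'][0]*560),round(d['location'][1]*420)) for d in nets.boxes_of(k,t)])
print(readout.sense(),ctrl.grip_depth)
E
```

```text
top [485.96956364 103.35985561 912.05693522] [-0.05172452  0.71115896 -0.70057254  0.02785001] 54.2750720103979 279.19127573711637 209.7445461501397 [-0.03708142  0.          0.          0.          0.        ]
blue_cup [(0.85, 120, 209), (0.69, 158, 242), (0.38, 376, 218)]
carriage [(0.89, 374, 218), (0.62, 385, 139)]
holder [(0.66, 376, 219), (0.57, 384, 142)]
push_face [(0.86, 376, 217), (0.71, 384, 140)]
tooth [(0.86, 384, 138), (0.68, 372, 222)]
pawl [(0.65, 406, 239)]
slide [(0.95, 464, 226)]
side [ 321.8968912  -745.96769315  666.44424697] [-0.46633428  0.87248025 -0.12894055  0.06844629] 49.694141809987556 280.00883144109986 201.8978371768874 [0.00911614 0.         0.         0.         0.        ]
blue_cup [(0.89, 248, 143), (0.56, 229, 162)]
carriage [(0.86, 387, 263), (0.73, 297, 262)]
holder [(0.95, 297, 266), (0.94, 389, 259)]
push_face [(0.72, 299, 263), (0.56, 387, 263)]
tooth [(0.77, 300, 265), (0.76, 388, 261)]
pawl [(0.64, 289, 288)]
slide [(0.75, 348, 349)]
wrist [ 207.5026687  -488.30604823  373.25371304] [ 0.12089712  0.78278776 -0.60336568 -0.09261245] 63.711125
[... 169 characters left out ...]
 []
slide []
{'time_s': 1.2, 'joints': array([-1.53740183e+00,  3.12889226e-01,  1.49769943e+00,  1.70934498e-05,
        1.33098832e+00, -2.23372621e-01]), 'dq': array([-0.00031051,  0.00090883, -0.00030123,  0.00016063, -0.00176312,
        0.00098793]), 'tau': array([ 4.02636451e-04, -4.12166476e+01, -2.59904605e+01, -1.87234541e-04,
        4.44728776e-04,  1.56948323e-05]), 'eef_pos': array([ 133.33179678, -507.79549751,  303.89990747]), 'ee_rot': array([8.59241124e-06, 9.91770404e-01, 1.28029161e-01, 7.52111174e-06]), 'force': array([ 0.1397828 ,  0.0026006 , -0.08707574]), 'wrist_torque': array([0.0105219 , 0.00409769, 0.02706777]), 'grip_width': 1.0018633842638174} 53.900000000000006
```

View pics/top0.png

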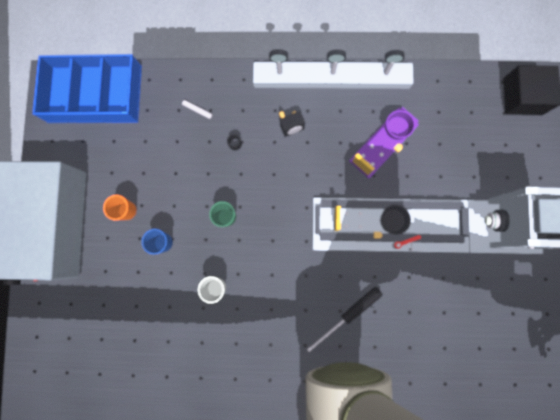

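View pics/side0.png

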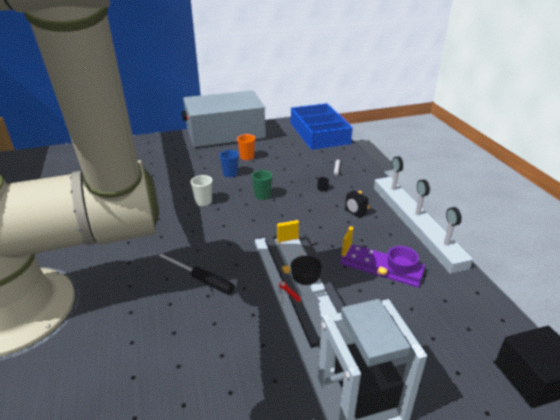

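Run:
```python
from h import *
c=load('top'); im=cv2.cvtColor(c['img'],cv2.COLOR_RGB2BGR)
a=cv2.resize(im[195:260,305:505],None,fx=4,fy=4,interpolation=cv2.INTER_CUBIC)
b=cv2.resize(im[190:310,95:245],None,fx=4,fy=4,interpolation=cv2.INTER_CUBIC)
cv2.imwrite('pics/slide_c.png',a);cv2.imwrite('pics/cups_c.png',b)
print(R(c))
hsv=cv2.cvtColor(im,cv2.COLOR_BGR2HSV)
print(onz(c,[(155,238)],65),onz(c,[(155,238)],0),onz(c,[(396,219)],60),onz(c,[(338,217)],80))
print(onz(c,[(222,214),(210,289),(118,208)],60))
```

```text
[[ 0.016845   -0.99355582  0.11208513]
 [-0.99931794 -0.01304539  0.03454681]
 [-0.03286199 -0.11259062 -0.9930979 ]]
[[518.61849257 391.99836878  65.        ]] [[521.12385    414.14741517   0.        ]] [[ 565.9906457  -109.87734796   60.        ]] [[566.60817067  12.45395801  80.        ]]
[[571.55174745 253.16917152  60.        ]
 [415.53846139 273.19812844  60.        ]
 [581.36335748 477.41762378  60.        ]]
```

View pics/slide_c.png

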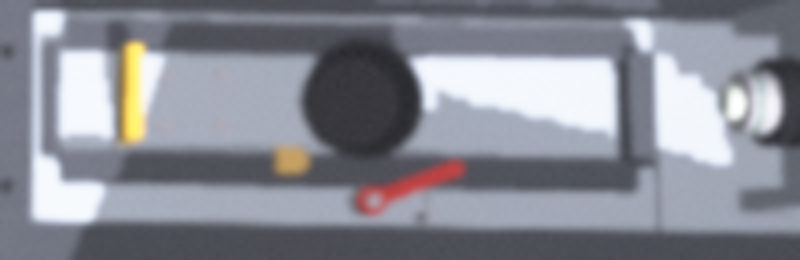

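View pics/cups_c.png

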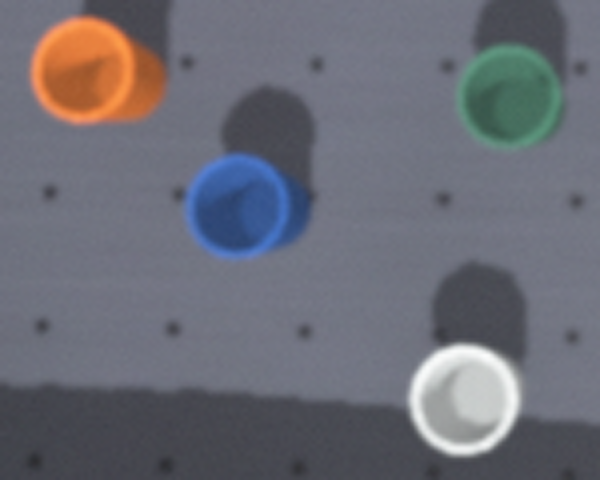

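```bash
cat > fit.py <<'E'
from h import *
from scipy.optimize import least_squares
c=load('top')
px=np.array([(32,12),(32,222),(372,201),(362,98),(133,92)])/4+[305,195]
def pts(p):
    x,y,th,s=p; L=np.array([[-180,57.5,12],[-180,-57.5,12],[0,-52,36],[s+40,0,60],[s-81,0,80]])
    C,S=np.cos(th),np.sin(th); return np.c_[x+C*L[:,0]-S*L[:,1],y+S*L[:,0]+C*L[:,1],L[:,2]]
r=least_squares(lambda p:(proj(c,pts(p))-px).ravel(),[566,-100,-np.pi/2,-50],x_scale=[10,10,.05,10])
print(r.x,np.degrees(r.x[2])); print(r.fun.reshape(-1,2).round(2)); print(pts(r.x).round(1))
b=np.array([238,206])/4+[95,190]
print('blue',onz(c,[b],65))
print('others',onz(c,[(81/4+95,70/4+190),(510/4+95,96/4+190),(465/4+95,400/4+190)],65))
E
python3 fit.py
```

```text
[ 564.82084285 -119.22850946   -1.53932618  -50.28335221] -88.19689332175173
[[-1.02 -0.87]
 [ 0.22 -1.23]
 [ 0.72 -0.18]
 [ 0.06  0.21]
 [-0.02  1.9 ]]
[[ 616.6   62.5   12. ]
 [ 501.7   58.9   12. ]
 [ 512.8 -120.9   36. ]
 [ 564.5 -109.    60. ]
 [ 560.7   12.    80. ]]
blue [[511.29017027 392.69852917  65.        ]]
others [[581.79506032 481.28107711  65.        ]
 [571.06382797 251.23802408  65.        ]
 [413.98218945 269.54757764  65.        ]]
```

>>> {"fn": "apply_moves", "kwargs": {"targets": [[3.9,-2.8,0,0],[3.9,-2.8,0,0],[3.9,-2.8,0,0],[3.9,-2.8,0,0],[3.9,-2.8,0,0],[3.9,-2.8,0,0],[3.9,-2.8,0,0],[3.9,-2.8,0,0]], "grip": 8.5, "force": 40}}

```text
time_s: 2.0
eef_pos: [379.1, -210.2, 304.2]
ee_rot: [0.0, 0.992, 0.128, 0.0]
force: [0.8, -1.1, -0.1]
grip_width: 0.998
```

>>> {"fn": "apply_moves", "kwargs": {"targets": [[2,-4.4,0,0],[2,-4.4,0,0],[2,-4.4,0,0],[2,-4.4,0,0],[2,-4.4,0,0],[2,-4.4,0,0],[2,-4.4,0,0],[2,-4.4,0,0]]}}

```text
time_s: 2.8
eef_pos: [443.5, 171.4, 304.1]
ee_rot: [0.0, 0.992, 0.128, 0.0]
force: [1.6, -0.2, -0.1]
grip_width: 0.997
```

>>> {"fn": "apply_moves", "kwargs": {"targets": [[1,-3.8,0,0],[1,-3.8,0,0],[1,-3.8,0,0],[1,-3.8,0,0],[0,0,0,0]]}}

```text
time_s: 3.3
eef_pos: [442.9, 329.8, 303.4]
ee_rot: [-0.0, 0.992, 0.13, -0.0]
force: [0.1, -1.0, 0.3]
grip_width: 0.995
```

Run:
```python
from h import *
c=snap('wrist','w1.png'); print(c['eye'],R(c).round(3)); 
print([(round(d['score'],2),round(d['location'][0]*560),round(d['location'][1]*420)) for d in nets.boxes_of('wrist','blue_cup')])
print(proj(c,[[511,393,65],[511,393,0]])); print(readout.sense()['eef_pos'])
```

```text
[517.01203471 349.47734481 372.78792235] [[ 0.259 -0.921 -0.291]
 [-0.966 -0.247 -0.078]
 [ 0.     0.301 -0.954]]
[(0.94, 230, 100), (0.67, 161, 12)]
[[230.01709482 100.09307093]
 [238.75983233 101.17521655]]
[443.43824951 326.67206108 303.55660698]
```

View pics/w1.png

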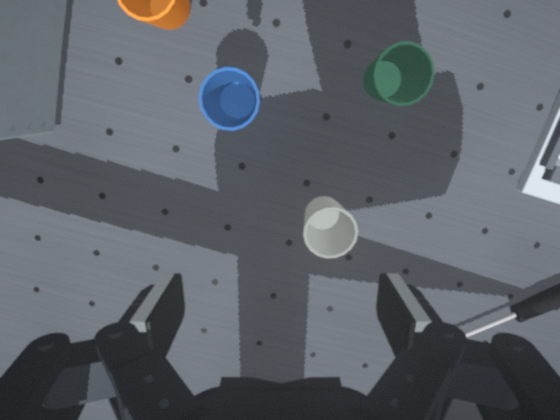

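```bash
cat > to.py <<'E'
from h import *
from scipy.spatial.transform import Rotation as T
def tool(t):
    s=readout.sense(); w,x,y,z=s['ee_rot']; M=T.from_quat([x,y,z,w]).as_matrix()
    print('eef',s['eef_pos'].round(1),'y',M[:,1].round(3),'z',M[:,2].round(3),'tool delta mm',(M.T@(np.array(t)-s['eef_pos'])).round(1), 'j',s['joints'].round(3),s['time_s'])
E
python3 - <<'E'
from to import *
c=load('wrist'); p=onz(c,[(229.5,98.8)],65)[0]; print(p)
tool([511.5,393.5,304])
E
```

```text
[511.94264046 393.67668733  65.        ]
eef [443.4 326.7 303.6] y [ 0.255 -0.967  0.   ] z [-0.    -0.001 -1.   ] tool delta mm [ 82.9 -47.2  -0.5] j [ 0.422  0.37   1.419 -0.     1.353  1.735] 3.4
```

>>> {"fn": "apply_moves", "kwargs": {"targets": [[4.1,-2.4,0,0],[4.2,-2.3,0,0],[0,0,4,0],[0,0,4,0],[0,0,4,0],[0,0,0,0]]}}

```text
time_s: 4.0
eef_pos: [510.7, 390.7, 178.7]
ee_rot: [0.002, 0.992, 0.127, -0.005]
force: [0.3, -0.2, -0.0]
grip_width: 0.991
```

Run:
```python
from to import *
tool([511.7,393.6,102])
c=snap('wrist','w2.png'); print(proj(c,[[511.7,393.6,65]]))
```

```text
eef [510.7 390.7 178.7] y [ 0.252 -0.968  0.002] z [-0.009 -0.005 -1.   ] tool delta mm [ 2.4 -2.8 76.7] j [ 0.471  0.685  1.255 -0.     1.212  1.787] 4.0
[[274.82403621 238.8582283 ]]
```

View pics/w2.png

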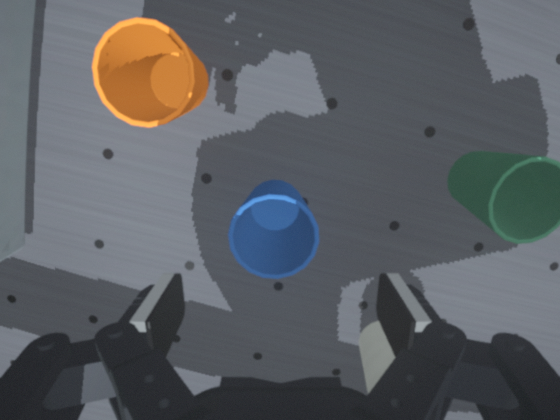

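>>> {"fn": "apply_moves", "kwargs": {"targets": [[0.1,-0.1,0,0],[0,0,4,0],[0,0,3.6,0],[0,0,0,0],[0,0,0,0]]}}

```text
time_s: 4.55
eef_pos: [513.7, 394.5, 110.6]
ee_rot: [-0.001, 0.992, 0.128, 0.002]
force: [0.1, -0.4, 0.1]
grip_width: 0.994
```

Run:
```python
from to import *
tool([511.9,393.8,102])
c=snap('wrist','w3.png'); print(proj(c,[[511.7,393.6,65]]))
```

```text
eef [513.7 394.5 110.6] y [ 0.254 -0.967 -0.001] z [ 0.003  0.002 -1.   ] tool delta mm [-2.   0.2  8.6] j [0.474 0.77  1.296 0.    1.072 1.789] 4.55
[[280.68680412 315.04376874]]
```

View pics/w3.png

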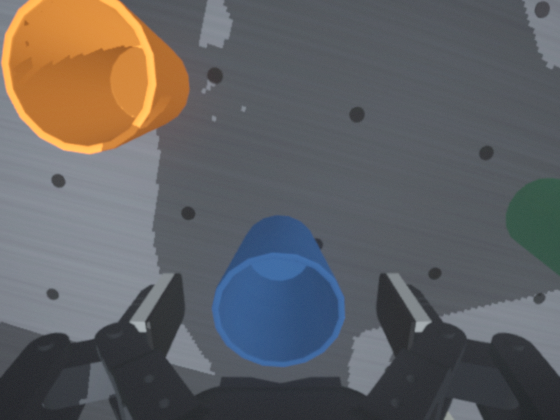

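>>> {"fn": "apply_moves", "kwargs": {"targets": [[0,0,0.8,0],[0,0,0,0]]}}

```text
time_s: 4.8
eef_pos: [512.9, 394.2, 100.5]
ee_rot: [-0.0, 0.992, 0.128, 0.0]
force: [-0.9, 0.3, -0.9]
grip_width: 0.995
```

>>> {"fn": "apply_moves", "kwargs": {"targets": [[0,0,0,0],[0,0,0,0],[0,0,0,0],[0,0,0,0],[0,0,0,0],[0,0,0,0],[0,0,0,0],[0,0,0,0]], "grip": 4, "force": 40}}

```text
time_s: 5.6
eef_pos: [513.0, 394.3, 100.5]
ee_rot: [-0.0, 0.992, 0.128, 0.001]
force: [0.3, 1.0, 5.1]
grip_width: 0.602
```

Run:
```python
from to import *
tool([511.9,393.8,102]); print(ctrl.grip_depth, readout.sense()['force'],readout.sense()['grip_width']*85.4)
c=snap('wrist','w4.png')
```

```text
eef [513.  394.3 100.5] y [ 0.254 -0.967 -0.   ] z [ 0.001  0.001 -1.   ] tool delta mm [-1.1  0.2 -1.5] j [ 0.475  0.782  1.303 -0.     1.055  1.789] 5.6
53.900000000000006 [0.31771065 0.98460712 5.06921869] 51.43480706047553
```

View pics/w4.png

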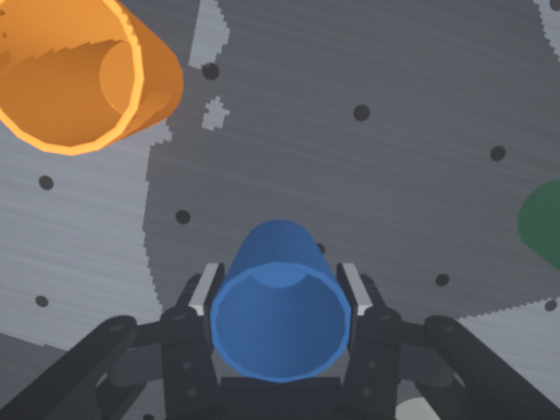

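>>> {"fn": "apply_moves", "kwargs": {"targets": [[0,0,-2,0],[0,0,-4,0],[0,0,-4,0],[0,0,-4,0],[0.1,4.8,0,0],[0.1,4.8,0,0],[0.1,4.8,0,0],[0.1,4.8,0,0]]}}

```text
time_s: 6.45
eef_pos: [565.3, 207.6, 239.6]
ee_rot: [0.0, 0.992, 0.128, -0.0]
force: [1.3, 0.9, -0.5]
grip_width: 0.602
```

>>> {"fn": "apply_moves", "kwargs": {"targets": [[-1.4,4.6,0,0],[-1.4,4.6,0,0],[-1.4,4.6,0,0],[-1.4,4.6,0,0],[-1.4,4.6,0,0],[-1.4,4.6,0,0],[0,0,0,0],[0,0,0,0]]}}

```text
time_s: 7.25
eef_pos: [553.9, -79.6, 239.4]
ee_rot: [-0.0, 0.992, 0.127, -0.0]
force: [0.2, 0.8, -0.9]
grip_width: 0.597
```

Run:
```python
from to import *
tool([564.7,-109.5,230]); print(readout.sense()['force'],readout.sense()['grip_width']*85.4)
c=snap('wrist','w5.png'); print(proj(c,[[564.7,-109.3,60],[564.7,-109.3,36],[564,12,80]]))
```

```text
eef [553.9 -79.6 239.4] y [ 0.252 -0.968 -0.001] z [-0.001  0.001 -1.   ] tool delta mm [ 2.9 31.7  9.4] j [-0.352  0.445  1.483  0.     1.215  0.964] 7.25
[ 0.20520656  0.80574762 -0.92268733] 50.95878490356987
[[320.85210305 206.40659881]
 [317.54751421 198.23907817]
 [155.35128446 173.10410812]]
```

View pics/w5.png

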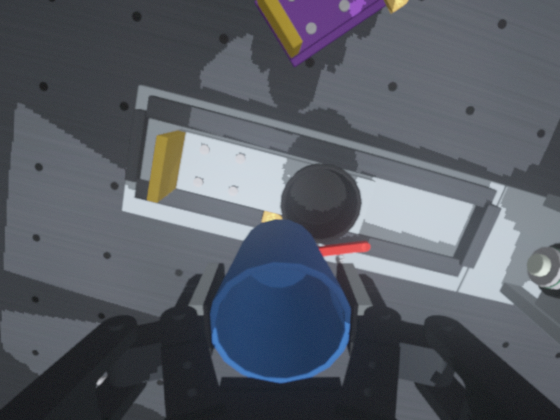

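Run:
```python
from to import *
c=load('wrist'); im=cv2.cvtColor(c['img'],cv2.COLOR_RGB2BGR)
cv2.imwrite('pics/h5.png',cv2.resize(np.clip(im[150:260,270:380].astype(float)*2,0,255).astype('uint8'),None,fx=5,fy=5,interpolation=cv2.INTER_CUBIC))
cv2.imwrite('pics/c5.png',cv2.resize(im[215:395,200:360],None,fx=3.3,fy=3.3))
```

```text
(no output)
```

View pics/h5.png

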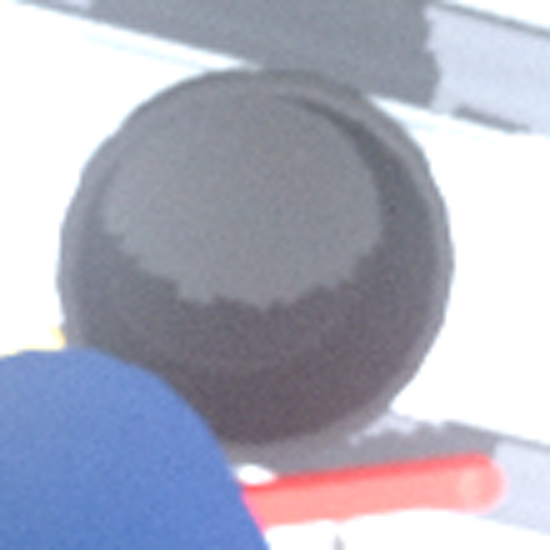

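View pics/c5.png

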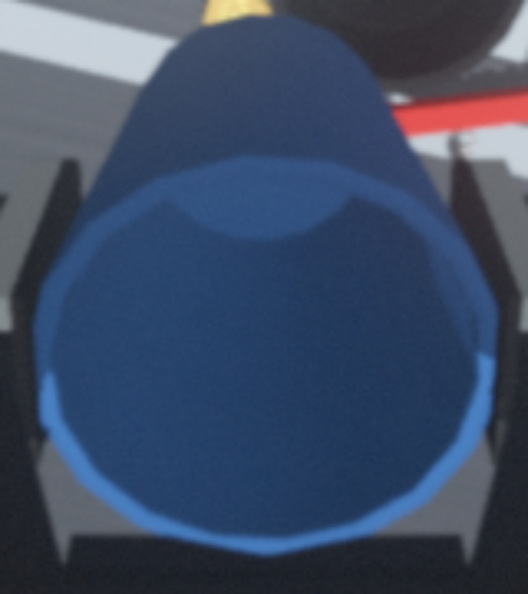

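```bash
cat > rf.py <<'E'
from to import *
from scipy.optimize import least_squares
a=np.linspace(0,2*np.pi,361)
def circ(c,x,y,z,r): return proj(c,np.c_[x+r*np.cos(a),y+r*np.sin(a),np.full(361,z)])
def ext(q): return np.array([q[:,0].min(),q[:,0].max(),q[:,1].min(),q[:,1].max()])
def fit(c,e,z,r,g,w=(1,1,1,1),free=False):
    f=lambda p:(ext(circ(c,p[0],p[1],z if not free else p[2],r))-e)*np.array(w)
    s=least_squares(f,list(g)+([z] if free else [])); return s.x.round(2),s.fun.round(2)
E
python3 - <<'E'
from rf import *
c=load('wrist')
e=np.array([33,497,155,555])/3.3+np.array([200,200,215,215])
print('cup',fit(c,e,204,27,(554,-80)),fit(c,e,204,27,(554,-80),free=True))
e=np.array([60,452,68,450])/5+np.array([270,270,150,150])
print('holder',fit(c,e,60,32,(565,-109)),fit(c,e,60,32,(565,-109),free=True))
E
```

```text
cup (array([553.12, -80.02]), array([-3.12,  3.12, -0.64,  1.53])) (array([550.87, -80.61, 200.37]), array([-0.73,  0.73,  0.8 , -0.94]))
holder (array([ 567.  , -108.95]), array([-2.48,  2.5 , -1.72,  2.2 ])) (array([ 563.77, -111.67,   45.53]), array([-0.21,  0.22,  0.22, -0.23]))
```

>>> {"fn": "apply_moves", "kwargs": {"targets": [[0.4,3.2,0,0],[0,0,3.2,0],[0,0,3.2,0],[0,0,0,0],[0,0,0,0],[0,0,0,0]]}}

```text
time_s: 7.9
eef_pos: [566.9, -108.3, 177.8]
ee_rot: [0.001, 0.992, 0.129, 0.001]
force: [0.2, -0.6, -0.9]
grip_width: 0.601
```

Run:
```python
from to import *
tool([566.2,-109.2,175]); print(readout.sense()['force'],readout.sense()['grip_width']*85.4)
c=snap('wrist','w6.png'); s=snap('side','s6.png'); t=snap('top','t6.png')
im=cv2.cvtColor(s['img'],cv2.COLOR_RGB2BGR); print(R(s).round(3))
p=proj(s,[[565,-109,60]])[0]; print(p)
x,y=p.astype(int); cv2.imwrite('pics/s6c.png',cv2.resize(im[y-80:y+60,x-80:x+80],None,fx=4,fy=4,interpolation=cv2.INTER_CUBIC)); print(x-80,y-80)
```

```text
eef [ 566.9 -108.3  177.8] y [ 0.255 -0.967  0.002] z [ 0.003 -0.001 -1.   ] tool delta mm [-0.9  0.6  2.8] j [-0.392  0.548  1.495  0.     1.096  0.921] 7.9
[ 0.15826028 -0.61657647 -0.90111936] 51.34237642037317
[[ 0.957 -0.161  0.24 ]
 [-0.289 -0.532  0.796]
 [-0.001 -0.831 -0.556]]
[304.77248997 265.36830502]
224 185
```

View pics/w6.png

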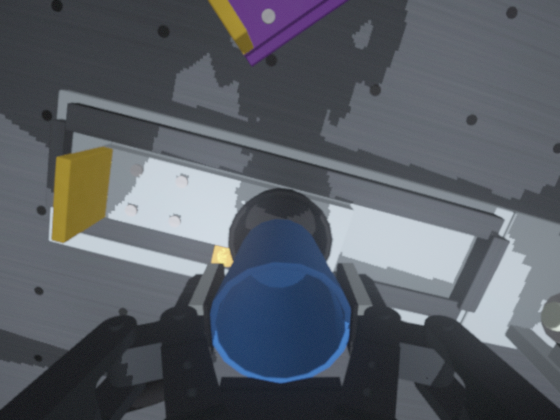

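View pics/s6c.png

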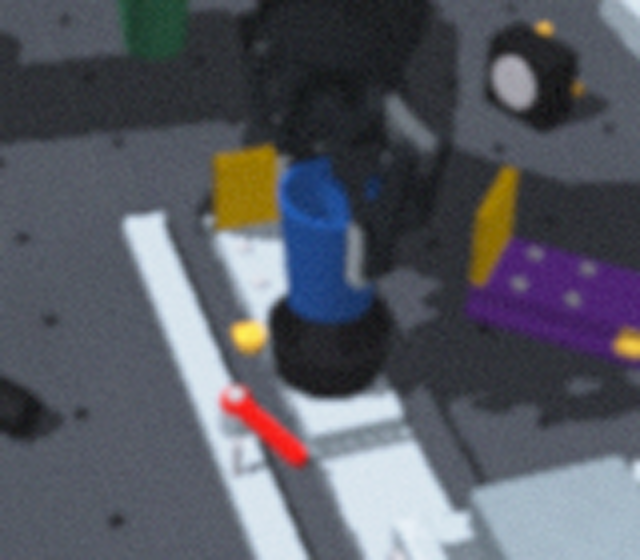

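>>> {"fn": "apply_moves", "kwargs": {"targets": [[0,0,1,0],[0,0,1,0],[0,0,0.8,0],[0,0,0,0]]}}

```text
time_s: 8.45
eef_pos: [565.6, -108.6, 146.2]
ee_rot: [-0.001, 0.992, 0.128, -0.001]
force: [0.3, -0.1, -1.3]
grip_width: 0.603
```

Run:
```python
from to import *
tool([566.2,-109.2,136.5]); print(readout.sense()['force'],readout.sense()['wrist_torque'])
```

```text
eef [ 565.6 -108.6  146.2] y [ 0.254 -0.967 -0.002] z [-0.003  0.001 -1.   ] tool delta mm [0.4 0.8 9.7] j [-0.393  0.588  1.522  0.     1.035  0.921] 8.45
[ 0.33252531 -0.09917619 -1.34024799] [-0.02970069 -0.01149626 -0.00479473]
```

>>> {"fn": "apply_moves", "kwargs": {"targets": [[0,0,0.4,0],[0,0,0.3,0],[0,0,0,0],[0,0,0,0]]}}

```text
time_s: 8.85
eef_pos: [566.2, -108.8, 141.0]
ee_rot: [0.0, 0.992, 0.128, 0.0]
force: [0.1, -0.2, 0.4]
grip_width: 0.602
```

>>> {"fn": "apply_moves", "kwargs": {"targets": [[0,0,0.1,0],[0,0,0.1,0],[0,0,0,0]]}}

```text
time_s: 9.15
eef_pos: [566.1, -108.8, 138.8]
ee_rot: [-0.0, 0.992, 0.128, -0.0]
force: [0.1, 0.9, -1.6]
grip_width: 0.597
```

>>> {"fn": "apply_moves", "kwargs": {"targets": [[0,0,0.1,0],[0,0,0.1,0],[0,0,0,0]]}}

```text
time_s: 9.45
eef_pos: [566.1, -108.7, 136.7]
ee_rot: [-0.0, 0.992, 0.128, -0.0]
force: [0.4, -0.6, -1.5]
grip_width: 0.597
```

>>> {"fn": "apply_moves", "kwargs": {"targets": [[0,0,0.1,0],[0,0,0,0]]}}

```text
time_s: 9.65
eef_pos: [566.4, -108.7, 136.5]
ee_rot: [0.0, 0.992, 0.128, 0.0]
force: [-1.1, 0.9, 4.6]
grip_width: 0.604
```

>>> {"fn": "apply_moves", "kwargs": {"targets": [[0,0,0,0],[0,0,0,0],[0,0,0,0],[0,0,0,0],[0,0,0,0],[0,0,0,0],[0,0,0,0]], "grip": 8.5}}

```text
time_s: 10.35
eef_pos: [566.2, -108.8, 135.9]
ee_rot: [-0.0, 0.992, 0.128, -0.0]
force: [0.3, -0.4, 0.4]
grip_width: 0.995
```

>>> {"fn": "apply_moves", "kwargs": {"targets": [[0,0,-2,0],[0,0,-4,0],[0,0,-4,0],[0,0,-2,0],[0,0,0,0]]}}

```text
time_s: 10.85
eef_pos: [566.9, -109.0, 259.0]
ee_rot: [0.001, 0.992, 0.128, 0.003]
force: [-0.4, -0.8, -1.0]
grip_width: 0.995
```

Run:
```python
from to import *
tool([565,13,250]); print(readout.sense()['force'])
c=snap('wrist','w7.png'); s=snap('side','s7.png')
im=cv2.cvtColor(s['img'],cv2.COLOR_RGB2BGR)
cv2.imwrite('pics/s7c.png',cv2.resize(im[185:325,224:384],None,fx=4,fy=4,interpolation=cv2.INTER_CUBIC))
```

```text
eef [ 566.9 -109.   259. ] y [ 0.254 -0.967  0.004] z [ 0.005 -0.002 -1.   ] tool delta mm [  29.1 -118.5    8.7] j [-0.393  0.461  1.404  0.     1.271  0.921] 10.85
[-0.37011718 -0.76403853 -0.95256056]
```

View pics/w7.png

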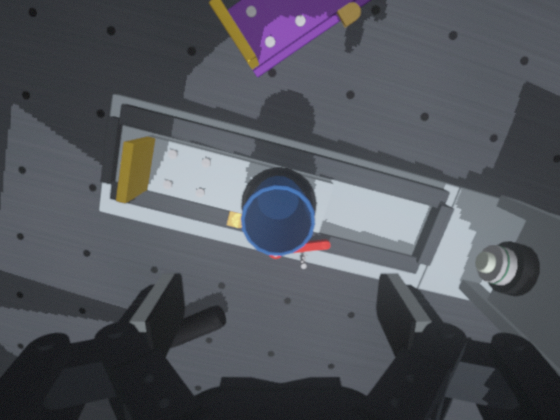

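View pics/s7c.png

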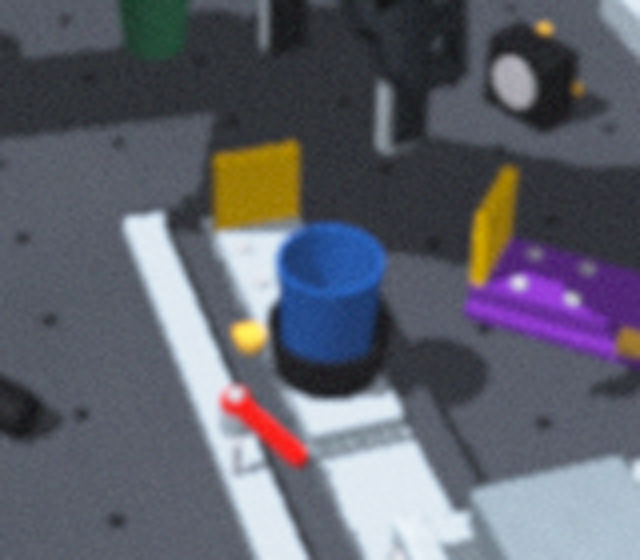

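>>> {"fn": "apply_moves", "kwargs": {"targets": [[0.95,-4,0,0],[0.95,-4,0,0],[0.95,-4,0,0],[0.95,-4,0,0],[0,0,0,6.5],[0,0,0,6.5],[0,0,0,0],[0,0,0,0]], "grip": 0, "force": 60}}

```text
time_s: 11.75
eef_pos: [562.1, 55.5, 254.8]
ee_rot: [-0.0, 1.0, 0.016, -0.001]
force: [0.6, -0.9, -0.7]
grip_width: -0.001
```

Run:
```python
from to import *
tool([562.5,55,120]); print(readout.sense()['grip_width'])
c=snap('wrist','w8.png'); t=snap('top','t8.png')
im=cv2.cvtColor(t['img'],cv2.COLOR_RGB2BGR)
cv2.imwrite('pics/t8c.png',cv2.resize(im[165:285,295:495],None,fx=4,fy=4,interpolation=cv2.INTER_CUBIC))
print(proj(c,[[562.5,16.1,80],[562.5,16.1,56],[566.3,-108.8,101]]),proj(t,[[562.5,16.1,80]]))
```

```text
eef [562.1  55.5 254.8] y [ 0.033 -0.999 -0.   ] z [-0.002  0.    -1.   ] tool delta mm [  0.7   0.6 134.8] j [-0.109  0.441  1.446 -0.     1.256  1.429] 11.75
-0.0006522864282914056
[[331.64415661 212.74197751]
 [327.41231157 203.93055447]
 [507.61300025 222.0416483 ]] [[336.19869366 218.98861406]]
```

View pics/w8.png

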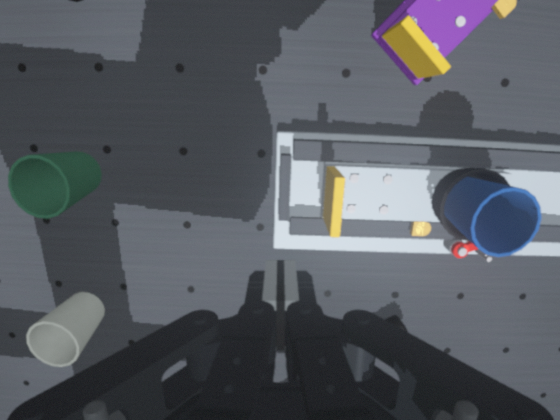

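View pics/t8c.png

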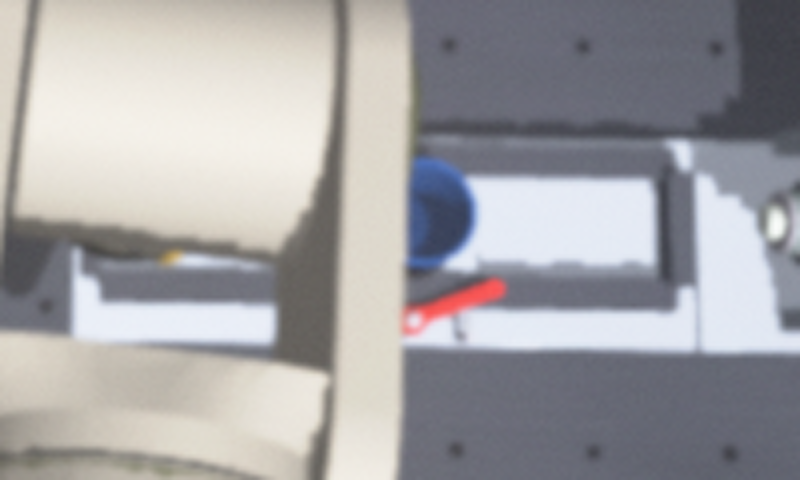

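>>> {"fn": "apply_moves", "kwargs": {"targets": [[0.3,0,4,0],[0,0,4,0],[0,0,4,0],[0,0,1.4,0],[0,0,0,0],[0,0,0,0]]}}

```text
time_s: 12.45
eef_pos: [566.1, 55.6, 123.5]
ee_rot: [0.0, 1.0, 0.015, 0.001]
force: [1.0, -0.4, 0.6]
grip_width: -0.003
```

Run:
```python
from to import *
tool([566,30,120])
c=snap('wrist','w9.png'); t=snap('side','s9.png')
im=cv2.cvtColor(t['img'],cv2.COLOR_RGB2BGR)
cv2.imwrite('pics/s9c.png',cv2.resize(im[165:325,214:394],None,fx=4,fy=4,interpolation=cv2.INTER_CUBIC))
```

```text
eef [566.1  55.6 123.5] y [ 0.03 -1.    0.  ] z [ 0.002 -0.    -1.   ] tool delta mm [-0.9 25.6  3.6] j [-0.108  0.605  1.563  0.     0.971  1.432] 12.45
```

View pics/w9.png

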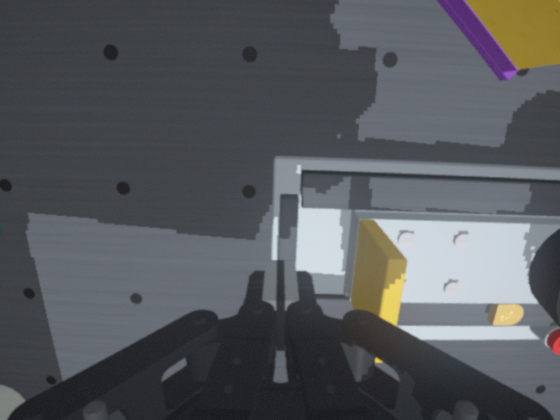

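View pics/s9c.png

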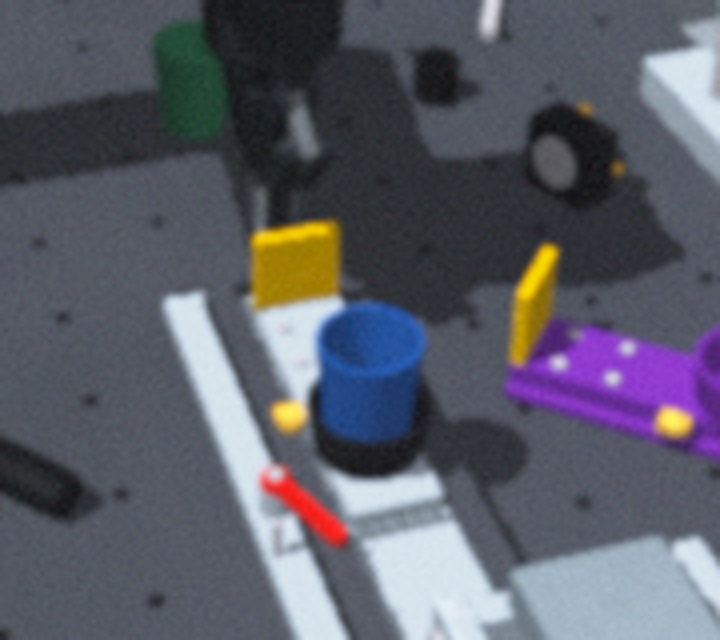

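>>> {"fn": "apply_moves", "kwargs": {"targets": [[0,0.8,-0.6,0],[0,0.8,0,0],[0,0.4,0,0],[0,0.4,0,0],[0,0.4,0,0],[0,0,0,0]]}}

```text
time_s: 13.15
eef_pos: [566.1, 27.3, 127.9]
ee_rot: [-0.0, 1.0, 0.015, -0.0]
force: [0.2, -0.3, 0.9]
grip_width: -0.004
```

Run:
```python
from to import *
tool([566,30,127]);print(readout.sense()['force'])
c=snap('wrist','w10.png')
```

```text
eef [566.1  27.3 127.9] y [ 0.029 -1.    -0.   ] z [-0.  0. -1.] tool delta mm [-0.1 -2.7  0.9] j [-0.158  0.596  1.566  0.     0.98   1.383] 13.15
[ 0.18443289 -0.31109083  0.86517682]
```

View pics/w10.png

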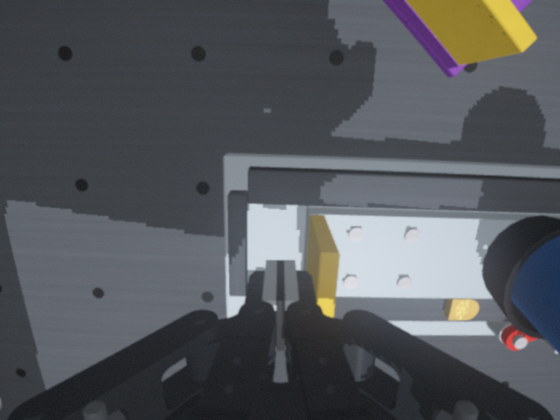

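>>> {"fn": "apply_moves", "kwargs": {"targets": [[0,0.4,0,0],[0,0.4,0,0],[0,0.4,0,0],[0,0.4,0,0],[0,0.4,0,0],[0,0.4,0,0],[0,0.4,0,0],[0,0.4,0,0]]}}

```text
time_s: 14.0
eef_pos: [567.1, -4.6, 127.8]
ee_rot: [-0.0, 1.0, 0.015, -0.0]
force: [0.5, 1.7, -0.5]
grip_width: -0.001
```

Run:
```python
from to import *
tool([566,30,127]);print(readout.sense()['force'])
c=snap('wrist','w11.png')
```

```text
eef [567.1  -4.6 127.8] y [ 0.03 -1.   -0.  ] z [-0.  0. -1.] tool delta mm [ -0.  -34.6   0.8] j [-0.215  0.597  1.565 -0.     0.98   1.326] 14.0
[ 0.51382383  1.70017943 -0.50465822]
```

View pics/w11.png

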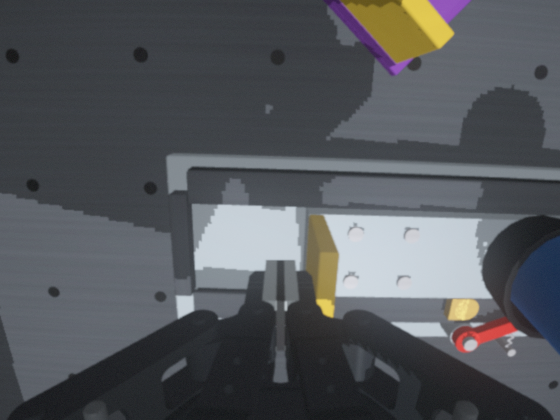

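>>> {"fn": "apply_moves", "kwargs": {"targets": [[0,0.4,0,0],[0,0.4,0,0],[0,0.4,0,0],[0,0.4,0,0],[0,0.4,0,0],[0,0.4,0,0],[0,0.4,0,0],[0,0.4,0,0]]}}

```text
time_s: 14.85
eef_pos: [567.8, -36.3, 127.9]
ee_rot: [-0.0, 1.0, 0.015, -0.0]
force: [-2.3, 3.4, 2.0]
grip_width: -0.001
```

>>> {"fn": "apply_moves", "kwargs": {"targets": [[0,0.4,0,0],[0,0.4,0,0],[0,0.4,0,0],[0,0.4,0,0],[0,0.4,0,0],[0,0.4,0,0],[0,0.3,0,0]]}}

```text
time_s: 15.55
eef_pos: [568.3, -62.2, 128.1]
ee_rot: [-0.001, 1.0, 0.015, -0.001]
force: [-5.0, 12.5, 7.3]
grip_width: -0.0
```

Run:
```python
from to import *
tool([566,30,127]);print(readout.sense()['force'])
t=snap('side','s12.png')
im=cv2.cvtColor(t['img'],cv2.COLOR_RGB2BGR)
cv2.imwrite('pics/s12c.png',cv2.resize(im[185:345,234:394],None,fx=4,fy=4,interpolation=cv2.INTER_CUBIC))
```

```text
eef [568.3 -62.2 128.1] y [ 0.03  -1.    -0.003] z [-0.002  0.003 -1.   ] tool delta mm [  0.4 -92.2   1.4] j [-0.314  0.605  1.548  0.002  0.99   1.225] 15.55
[-5.02375082 12.52051772  7.27414096]
```

View pics/s12c.png

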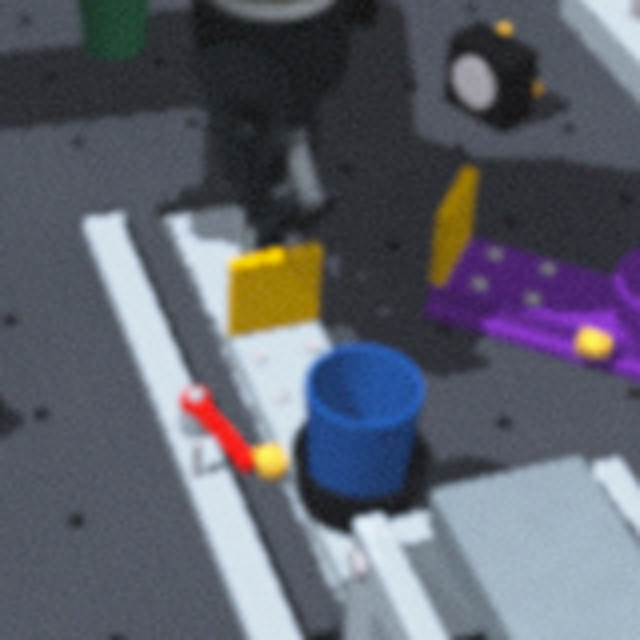

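>>> {"fn": "apply_moves", "kwargs": {"targets": [[0,0.3,0,0],[0,0.3,0,0],[0,0.2,0,0],[0,0,0,0]]}}

```text
time_s: 16.0
eef_pos: [569.1, -71.5, 128.0]
ee_rot: [0.0, 1.0, 0.015, 0.0]
force: [-0.7, 1.3, 0.7]
grip_width: -0.0
```

Run:
```python
from to import *
tool([566,30,127]);print(readout.sense()['force'])
t=snap('side','s13.png')
im=cv2.cvtColor(t['img'],cv2.COLOR_RGB2BGR)
cv2.imwrite('pics/s13c.png',cv2.resize(im[225:345,234:394],None,fx=4,fy=4,interpolation=cv2.INTER_CUBIC))
```

```text
eef [569.1 -71.5 128. ] y [ 0.03 -1.    0.  ] z [ 0. -0. -1.] tool delta mm [-1.000e-01 -1.016e+02  9.000e-01] j [-0.329  0.608  1.544 -0.     0.989  1.212] 16.0
[-0.66165932  1.30433698  0.73504194]
```

View pics/s13c.png

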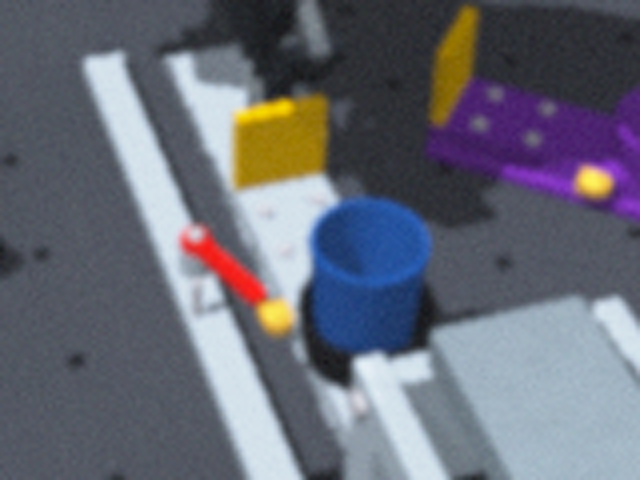

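>>> {"fn": "apply_moves", "kwargs": {"targets": [[0,0.2,0,0],[0,0.1,0,0],[0,0,0,0],[0,0,0,0]]}}

```text
time_s: 16.45
eef_pos: [569.2, -74.3, 127.9]
ee_rot: [0.0, 1.0, 0.015, 0.0]
force: [-2.9, 2.0, 1.0]
grip_width: -0.003
```

Run:
```python
from to import *
tool([566,30,127]);print(readout.sense()['force'])
t=snap('side','s14.png')
im=cv2.cvtColor(t['img'],cv2.COLOR_RGB2BGR)
cv2.imwrite('pics/s14c.png',cv2.resize(im[265:325,264:344],None,fx=8,fy=8,interpolation=cv2.INTER_CUBIC))
s=cv2.imread('pics/side0.png'); cv2.imwrite('pics/s0c.png',cv2.resize(s[265:325,264:344],None,fx=8,fy=8,interpolation=cv2.INTER_CUBIC))
```

```text
eef [569.2 -74.3 127.9] y [ 0.03 -1.    0.  ] z [ 0. -0. -1.] tool delta mm [-1.000e-01 -1.044e+02  9.000e-01] j [-0.334  0.609  1.542 -0.     0.99   1.207] 16.45
[-2.85077102  2.00926523  0.97195557]
```

View pics/s14c.png

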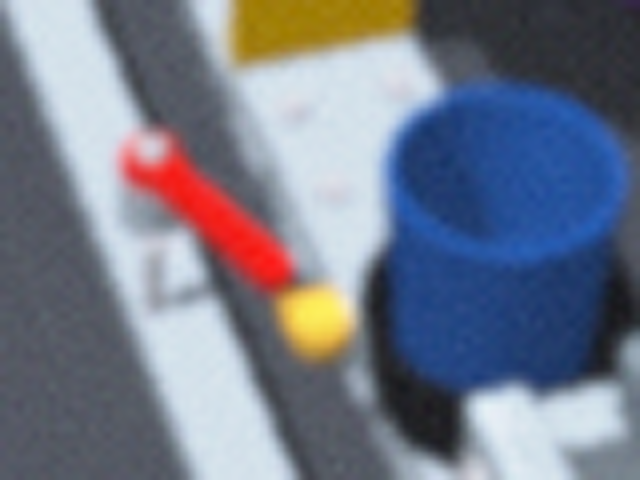

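View pics/s0c.png

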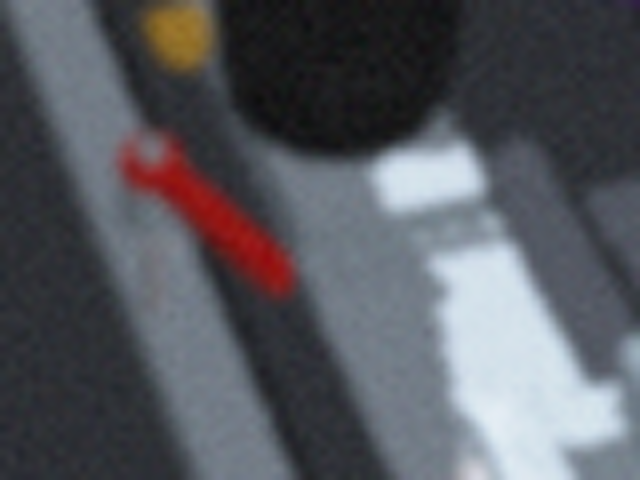

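>>> {"fn": "apply_moves", "kwargs": {"targets": [[0,-1.5,0,0],[0,-2.5,0,0],[0,0,-3,0],[0,0,-4,0],[0,0,-4,0],[-2,-3,0,0],[0,0,0,0],[0,0,0,0]]}}

```text
time_s: 17.3
eef_pos: [547.1, -4.1, 238.0]
ee_rot: [0.0, 1.0, 0.016, 0.0]
force: [-0.2, 0.5, -1.8]
grip_width: -0.004
```

Run:
```python
from to import *
tool([566,30,127]);print(readout.sense()['force'])
t=snap('side','s15.png'); w=snap('wrist','w15.png'); q=snap('top','t15.png')
f=lambda c:cv2.cvtColor(c['img'],cv2.COLOR_RGB2BGR)
a=cv2.resize(f(t)[225:345,234:374],None,fx=2.8,fy=2.8,interpolation=cv2.INTER_CUBIC)
b=cv2.resize(f(q)[165:285,350:490],None,fx=2.8,fy=2.8,interpolation=cv2.INTER_CUBIC)
cv2.imwrite('pics/f15.png',np.hstack([a,b]))
```

```text
eef [547.1  -4.1 238. ] y [ 0.031 -1.     0.001] z [ 0.001 -0.001 -1.   ] tool delta mm [ 19.9 -33.5 111. ] j [-0.222  0.419  1.525 -0.     1.196  1.318] 17.3
[-0.22259593  0.50067519 -1.76107547]
```

View pics/f15.png

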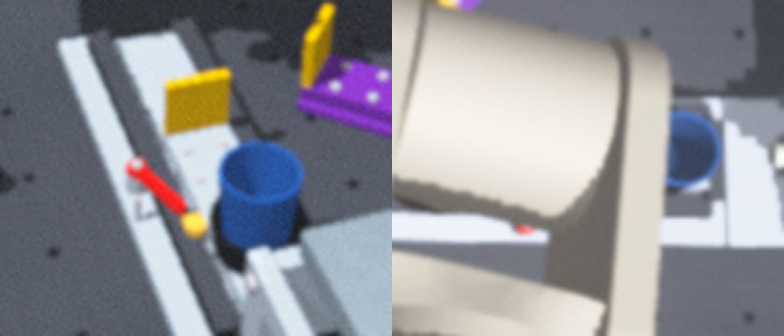

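View pics/w15.png

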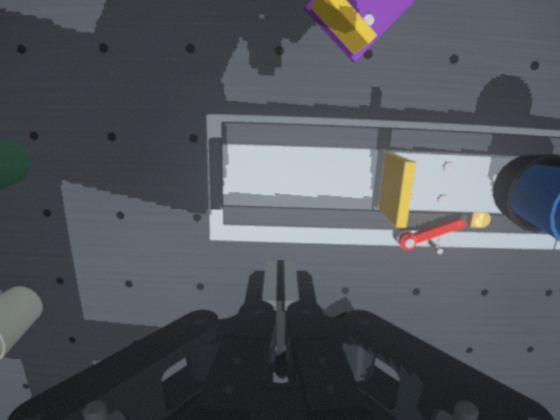

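View pics/s15.png

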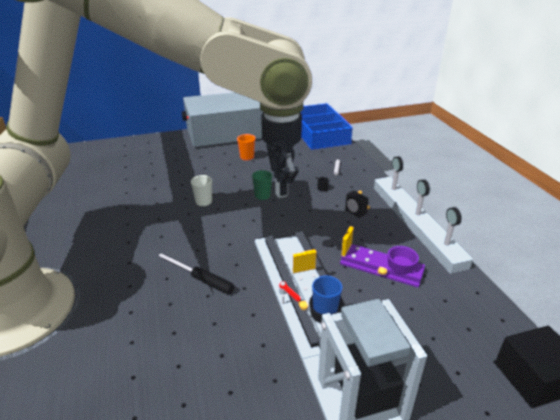

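The pawl is at rest with its nose (462,222) behind the tooth (481,219) in the wrist picture. The cup is upright in the holder at (326,295) in the side picture. The green and white cups have not moved and the robot is clear of everything, so I am handing in.

```bash
python3 -c "
from h import *
print(ctrl.finish_job(), readout.sense()['time_s'])"
```

```text
the job is handed in; nothing more can be done
the job is handed in; nothing more can be done
```

The blue cup is nested in the black holder and the carriage is latched behind the pawl. The job was handed in at about 17.5 s of the 56 s allowed.

**Nesting:** I gripped the blue cup, lowered it until it touched the holder's floor (TCP z 136.5 mm, as expected from the grasp height), and let go. The side picture then showed it upright in the holder.

**Latching:** I pushed the yellow plate with the closed fingers for about 101 mm. The highest push force I read was about 12.5 N in the slide direction (15 N in all), while the tooth passed the pawl. That is a little over the stated 5 to 10 N. It dropped to 1–2 N once the tooth was past, and I pushed about 3 mm further.

**Last checks:**
- **Pawl:** it lies at the same angle as in the first side picture, with the tooth ahead of its nose.
- **Carriage:** it stayed there after the arm backed away. I did not pull on it to test the latch.
- **Cups:** the blue cup is still nested and upright. The green and white cups look unmoved in the side picture.
- **Robot:** it is touching nothing.

**Disagreements:**
- The wrist camera placed things about 2.5 mm off from the top camera along x. I settled this with a side picture before lowering the cup.
- The slide's direction came out about 2° different between the two cameras, which did not affect the push.
- The arm hid the pawl and most of the carriage in the last top picture, so those final checks rest on the side and wrist pictures.

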